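Cover the terminal boxes from the flush-lane tray

TASK

Fit every cover plate lying in the tray's lanes onto the open terminal box of the same length: slide each plate out over the tray's open front edge until you can take hold of it by its sides, carry it over, and shift it about on the box's two studs until its holes drop over them and it lies flat on the rim. The boxes are loose and may get knocked, but must end standing upright on the table, and the pen, tape roll and screwdriver must be left where they are.

Things in the scene. Friction and masses are not known exactly. Their poses are not given: they have to be found in the camera images.
- tray: raised grey storage tray, fixed, 214 mm (its x) x 278 mm (y), lane floors 60 mm above the table. Origin at the centre of its underside, x points to its closed rear. Four lanes 62 mm wide run along x at y = -102, -34, +34, +102 mm, with 6 mm wide rails between and beside them, 5 mm above the lane floor. A rear stop 12 mm high above the lane floor has its inner face at x = +99 mm
- tray_front (a point): middle of the tray's open front edge, at the level of the lane floors (60 mm up), roughly facing the robot; axes as the tray's. Nothing stands below or in front of it but low things on the table
- cover_shortest_center (a point): the shortest cover plate, bare aluminium, 90 x 60 x 4 mm, about 63 g; may be absent. Point at its centre, half-way up; x along its length, z up. Two through holes 12 mm wide at x = -25 and +25 mm. It starts flat in one tray lane, side edges hidden by the rails, at least 35 mm of lane free behind it, front end 0 to 50 mm behind the tray's front edge
- box_shortest_seat (a point): the shortest terminal box, an open grey metal housing, loose on the table, 0.9 kg. Point at the centre of its rim, 50 mm up, where its cover's underside rests; x along its length, z up. Body 80 x 46 mm, narrower than its cover; base flange 106 x 70 mm, 8 mm high. Two studs 8 mm thick at x = -25 and +25 mm stand 12 mm above the rim, tapered in the last 3 mm
- cover_short_center (a point): the short cover plate, bare aluminium, 110 x 60 x 4 mm, about 77 g; may be absent. Point at its centre, half-way up; x along its length, z up. Two through holes 12 mm wide at x = -35 and +35 mm. It starts flat in one tray lane, side edges hidden by the rails, at least 35 mm of lane free behind it, front end 0 to 50 mm behind the tray's front edge
- box_short_seat (a point): the short terminal box, an open grey metal housing, loose on the table, 0.9 kg. Point at the centre of its rim, 50 mm up, where its cover's underside rests; x along its length, z up. Body 100 x 46 mm, narrower than its cover; base flange 126 x 70 mm, 8 mm high. Two studs 8 mm thick at x = -35 and +35 mm stand 12 mm above the rim, tapered in the last 3 mm
- cover_long_center (a point): the long cover plate, bare aluminium, 130 x 60 x 4 mm, about 91 g; may be absent. Point at its centre, half-way up; x along its length, z up. Two through holes 12 mm wide at x = -45 and +45 mm. It starts flat in one tray lane, side edges hidden by the rails, at least 35 mm of lane free behind it, front end 0 to 50 mm behind the tray's front edge
- box_long_seat (a point): the long terminal box, an open grey metal housing, loose on the table, 0.9 kg. Point at the centre of its rim, 50 mm up, where its cover's underside rests; x along its length, z up. Body 120 x 46 mm, narrower than its cover; base flange 146 x 70 mm, 8 mm high. Two studs 8 mm thick at x = -45 and +45 mm stand 12 mm above the rim, tapered in the last 3 mm
- cover_longest_center (a point): the longest cover plate, bare aluminium, 150 x 60 x 4 mm, about 105 g; may be absent. Point at its centre, half-way up; x along its length, z up. Two through holes 12 mm wide at x = -55 and +55 mm. It starts flat in one tray lane, side edges hidden by the rails, at least 35 mm of lane free behind it, front end 0 to 50 mm behind the tray's front edge
- box_longest_seat (a point): the longest terminal box, an open grey metal housing, loose on the table, 0.9 kg. Point at the centre of its rim, 50 mm up, where its cover's underside rests; x along its length, z up. Body 140 x 46 mm, narrower than its cover; base flange 166 x 70 mm, 8 mm high. Two studs 8 mm thick at x = -55 and +55 mm stand 12 mm above the rim, tapered in the last 3 mm
- marker: black marker pen, 134 mm long, lying in front of the work; a bystander. Origin under its centre
- tape_red: roll of red tape, 52 mm wide, 15 mm high; a bystander. Origin under its centre
- driver_fine: fine screwdriver, 135 mm long; a bystander, behind the work. Origin under its centre

How it is judged:
By the outcome, as a careful person would: the job done as asked, in the order asked, and still so for the second after the job is handed in, with the robot touching nothing.
Of cover_shortest, cover_short, cover_long, cover_longest only 3 to 4 are there at a start; the rules pass over those that are not, and their reading is None.
At some moment in a run one of box_shortest, box_short, box_long, box_longest may be knocked a few centimetres aside while the robot is not near it.
It also fails if it takes over 210 s, if anything falls off the work surface, if the arm or the gripper's body presses on something with over 40 N, if the wrist force passes 120 N, or if a joint passes its speed limit or range.

ROBOT

A 6-joint arm with a two-finger parallel gripper is mounted at the origin on a cart in front of the work surface, level with it; the furniture and walls round the work are solid. World frame = base frame: x ahead of the robot, y to its left, z up, the work surface at z = 0. Lengths are in m, angles in rad, forces in N, time in s.
With the tool pointing down it reaches from about 0.25 to 0.8 m from the base axis. Payload 3.9 kg.
Tool frame: the origin (TCP) lies between the finger pads; the fingertips stand 17 mm ahead of it and the grasp point (between the pads) lies 2 mm behind it; z points along the fingers, y is the line along which they close (so a half turn about z gives the same grasp; the last joint's range is limited). The gripper opens to 85 mm and grips with 20 to 120 N. Pads are 22 mm wide; open, the fingers measure 114 mm over their backs; the gripper's body (76 mm by 85 mm) begins 54 mm behind the grasp point. The pads swing forward as they close: fully open they stand 13 mm farther back than shut.
Start: joints at [1.275, 0.26, -0.138, 1.173, 0, 1.571], TCP at [0.153, 0.502, 0.248] pointing down, gripper open.
Joint ranges: [-2.78, 2.78], [-0.83, 1.72], [-1.28, 1.37], [-1.9, 2.12], [-1.57, 1.48], [-3.14, 3.14]. Speed limits (rad/s): [2.57, 2.57, 3.14, 3.14, 3.14, 3.14].

INTERFACE

Orientations are given as a 3x3 rotation matrix whose columns are the frame's x, y, z axes.
In Python, from station import env, vision gives the robot as it stands.
- The arm moves only by the tool jog_arm, never from a script. Its argument "targets" is a list of rows, each an object of numbers: "x", "y", "z": the shift along the tool's x, y, z in cm; "rx", "ry", "rz": the turn, a rotation vector about the tool's x, y, z in degrees; "claw": the opening, from 0 (shut) to 1 (fully open). A call has 1 to 10 rows; each row shifts and turns the commanded pose from where the row before left it, along the tool's axes as they then stand; what a row does not reach is not made up. A row lasts 1/10 s, in which the tool goes at most 50 mm and 8.59 degrees, less where a joint would pass 70% of its speed; a pose out of reach is approached as far as the arm can. A call is refused whole if a number of a shift passes 5 or a number of a turn 8.59, either way. A call with a gripper value outside its range is refused whole. The fingers move at their own pace and stop on an object; the grip force is fixed at half the most. Time passes only in rows, so rows that do not move let the fingers close. It gives the time, the measured TCP pose, the force, the opening and the grip force at its end, in the units of the state.
- env.read_state(): the state, without advancing time (a new reading comes with each control period).
- vision.snapshot(name): name is "side" or "top"; returns the picture (420x560x3 uint8, blue, green, red); there is no depth.
- vision.get_calibration(name): a dict with "intrinsics" (3x3 intrinsics, pixels), "R" (3x3) and "t" (3): a world point X has camera coordinates R X + t. Camera axes: x right, y down, z forward; pixel columns grow to the right and rows downward; lengths in m; the calibration is good to about 2 mm. A picture is of the moment at which its call begins. get_calibration takes no time and is no camera call.
- env.sign_off(): hands the job in; it is judged then, once.
The state is a dict: "t": time; "q": joint angles; "dq": joint speeds; "effort": joint torques, N m; "ee_pos": TCP position; "tcp_rot": TCP orientation; "ft_force": force on the tool from outside, world axes, zero at the start; "ft_torque": the same for the moment, N m; "opening": finger opening in m; "grasp_force": force on a finger pad.
Only numpy, scipy, OpenCV 4.12 (cv2) and the standard library are available. Lean on these libraries where they do the work, as an engineer would, in place of code of your own. Each camera call takes 0.05 s, during which the arm holds its last target. There are 200 camera calls.

## Working session

There is one attempt and no reset: what is moved stays moved. The work goes in short steps, Python scripts to look and compute and a tool call to move; the robot and the scene stay as the last step left them, time stands still between calls to the robot, and variables do not carry over. Pictures are saved under pics/ and viewed, at most 14 in all, crops included, and the job is handed in when it is done.

Besides the shell and the picture viewer there is one more tool, called after "Emit:" as a command line: name --argument value ..., lists and objects as JSON in quotes. jog_arm: Moves the arm, as the interface text tells. Its arguments: {"type":"object","properties":{"targets":{"type":"array","items":{"type":"object","properties":{"x":{"type":"number"},"y":{"type":"number"},"z":{"type":"number"},"rx":{"type":"number"},"ry":{"type":"number"},"rz":{"type":"number"},"claw":{"type":"number"}}}}},"required":["targets"]}

```bash
ls; mkdir -p pics; python3 - <<'E'
from station import env, vision
import cv2,numpy as np
for n in("top","side"):
    cv2.imwrite(f"pics/{n}0.png",vision.snapshot(n)); c=vision.get_calibration(n)
    print(n,np.round(c["intrinsics"],1).tolist(),np.round(c["R"],3).tolist(),np.round(c["t"],3).tolist())
s=env.read_state();print(s["t"],s["ee_pos"],np.round(s["tcp_rot"],3))
E
```

```text
pics
top [[496.8, 0.0, 284.4], [0.0, 496.8, 215.4], [0.0, 0.0, 1.0]] [[-0.007, -1.0, 0.018], [-0.997, 0.005, -0.082], [0.082, -0.019, -0.996]] [-0.11, 0.569, 1.355]
side [[408.0, 0.0, 271.2], [0.0, 408.0, 208.9], [0.0, 0.0, 1.0]] [[0.933, -0.359, -0.024], [-0.224, -0.527, -0.82], [0.281, 0.77, -0.572]] [-0.576, 0.136, 1.051]
0.1 [0.15289389 0.50166621 0.24756009] [[-0.957  0.292 -0.001]
 [ 0.292  0.957 -0.002]
 [ 0.    -0.002 -1.   ]]
```

View pics/top0.png

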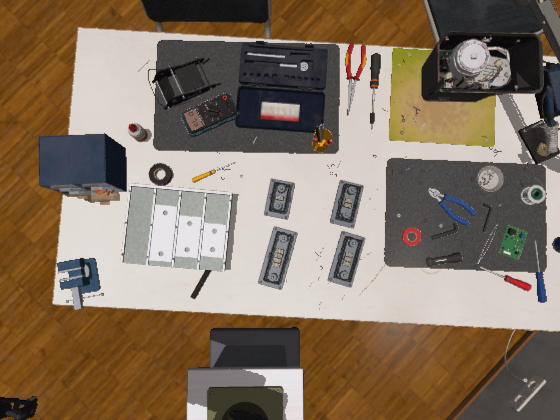

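View pics/side0.png

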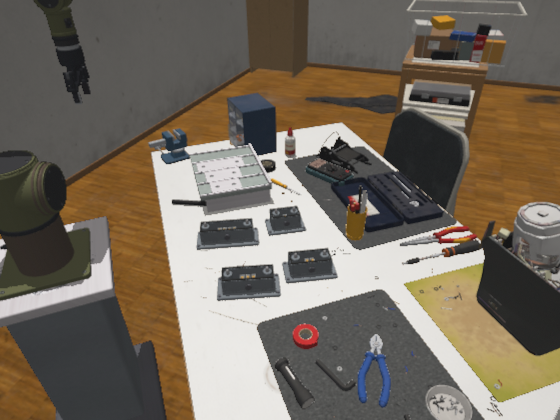

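The top view shows the tray at about (180,228), with its front edge facing down the image, and four boxes around (280,198), (347,203), (277,257) and (346,258). The pen is at (203,283), the tape at (161,173) and the screwdriver at (213,172).

```bash
python3 - <<'E'
import cv2
im=cv2.imread("pics/top0.png")
c=im[155:305,110:380]
cv2.imwrite("pics/top0c.png",cv2.resize(c[:,:140],None,fx=4,fy=4,interpolation=cv2.INTER_CUBIC)[:600])
cv2.imwrite("pics/top0d.png",cv2.resize(c[10:145,140:265],None,fx=4.4,fy=4.4,interpolation=cv2.INTER_CUBIC))
E
```

```text
(no output)
```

View pics/top0c.png

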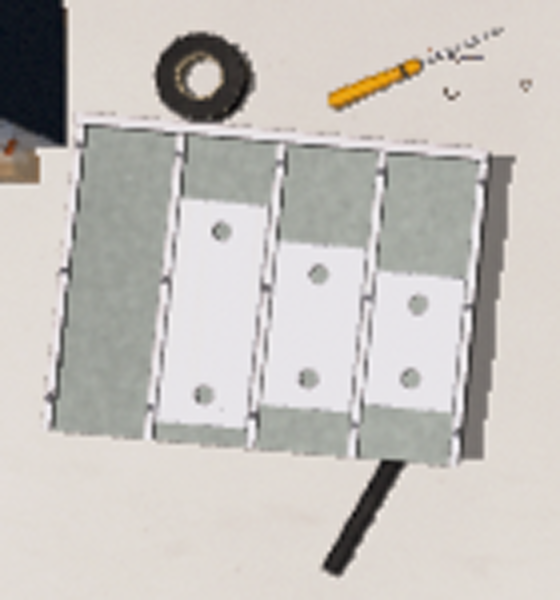

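View pics/top0d.png

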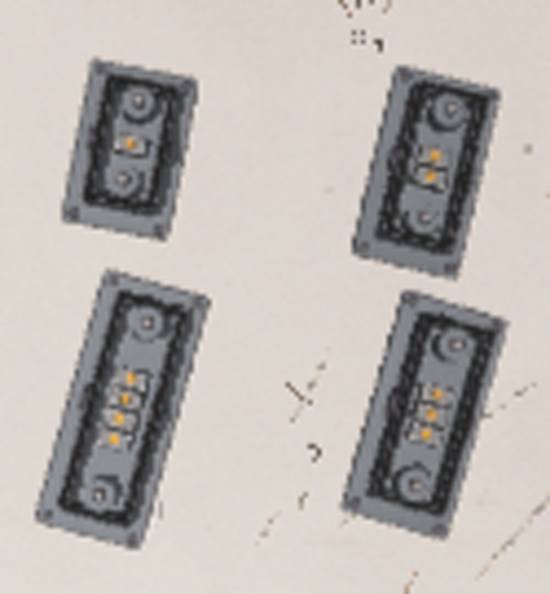

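Longest (lane +34), short (−34) and shortest (−102) plates are present. Hole pitches of 41, 26 and 19 px fit those lengths, so the long plate is missing. The stud pixels also identify each box.

```bash
cat > h.py <<'E'
from station import env, vision
import numpy as np, cv2
def world(px,z,cam="top"):
    c=vision.get_calibration(cam);R=np.array(c["R"]);t=np.array(c["t"]).ravel()
    d=np.c_[np.atleast_2d(px),np.ones(len(np.atleast_2d(px)))]@np.linalg.inv(c["intrinsics"]).T@R
    o=-R.T@t
    return o+d*((z-o[2])/d[:,2])[:,None]
def pix(X,cam="top"):
    c=vision.get_calibration(cam);p=(np.atleast_2d(X)@np.array(c["R"]).T+np.array(c["t"]).ravel())@np.array(c["intrinsics"]).T
    return p[:,:2]/p[:,2:]
def go(x,y,z,yaw=None,frm=None):
    """shift in tool axes (cm) and turn about tool z (deg) to a TCP pose; yaw of tool x in deg"""
    s=env.read_state();R=np.array(s["tcp_rot"]);p=np.array(s["ee_pos"])
    cur=np.degrees(np.arctan2(R[1,0],R[0,0]))
    rz=0 if yaw is None else -((yaw-cur+180)%360-180)
    print("now",np.round(p,4),"yaw",round(cur,2),"-> shift cm",np.round(100*R.T@(np.array([x,y,z])-p),2),"rz",round(rz,2))
E
python3 - <<'E'
from h import *
def seg(n,a,b,z):
    w=world([a,b],z);d=w[1]-w[0];print(n,"c",np.round(w.mean(0)[:2],4),"yaw",round(np.degrees(np.arctan2(d[1],d[0])),1),"len",round(np.linalg.norm(d),4))
L=lambda x,y:(110+(x+.5)/4-.5,155+(y+.5)/4-.5)
B=lambda x,y:(250+(x+.5)/4.4-.5,165+(y+.5)/4.4-.5)
seg("hole longest",L(203,394),L(222,231),.063)
seg("hole short",L(308,378),L(318,273),.063)
seg("hole shortest",L(410,378),L(418,304),.063)
seg("front edge",L(50,430),L(460,464),.064)
seg("left edge",L(50,430),L(80,118),.065)
for n,a,b in(("shortest",(123,180),(139,101)),("short",(425,217),(451,109)),("longest",(101,495),(148,323)),("long",(415,485),(457,344))):seg("stud "+n,B(*a),B(*b),.062)
# marker & tape
print(np.round(world([L(335,570),L(405,460),L(200,75)],.01),3))
s=env.read_state();print(s["q"],s["opening"],s["ft_force"])
E
```

```text
hole longest c [0.5206 0.2137] yaw -5.9 len 0.1097
hole short c [0.5114 0.1466] yaw -4.9 len 0.0706
hole shortest c [0.5005 0.079 ] yaw -5.9 len 0.0498
front edge c [0.4306 0.1839] yaw -95.1 len 0.2732
left edge c [0.5473 0.3118] yaw -4.3 len 0.2096
stud shortest c [ 0.6168 -0.0992] yaw -11.7 len 0.0499
stud short c [ 0.602  -0.2884] yaw -14.4 len 0.0691
stud longest c [ 0.4523 -0.0944] yaw -15.7 len 0.1082
stud long c [ 0.4476 -0.2846] yaw -17.6 len 0.0898
[[0.345 0.139 0.01 ]
 [0.42  0.091 0.01 ]
 [0.69  0.237 0.01 ]]
[ 1.27495884e+00  2.60626722e-01 -1.39196732e-01  1.17268320e+00
  1.44212056e-05  1.57083182e+00] 0.08548677308424472 [-0.20306003 -0.1358944   0.2958347 ]
```

```bash
python3 - <<'E'
from h import *
go(.617,.2008,.15,174.7)
E
```

```text
now [0.1529 0.5017 0.2476] yaw 163.05 -> shift cm [-53.17 -15.23   9.78] rz -11.65
```

Emit:
jog_arm --targets '[{"x": -4.7,"y": -1.4,"claw": 0},{"x": -4.7,"y": -1.4,"claw": 0},{"x": -4.7,"y": -1.4,"claw": 0},{"x": -4.7,"y": -1.4,"claw": 0},{"x": -4.7,"y": -1.4,"claw": 0},{"x": -4.7,"y": -1.4,"claw": 0},{"x": -4.7,"y": -1.4,"claw": 0},{"x": -4.7,"y": -1.4,"claw": 0},{"x": -4.7,"y": -1.4,"claw": 0},{"rz": -6,"claw": 0}]'

```text
$.targets[0]: bad value
```

```bash
python3 - <<'E'
from h import *
go(.617,.2008,.12,174.7)
E
```

```text
now [0.1529 0.5017 0.2476] yaw 163.05 -> shift cm [-53.17 -15.23  12.78] rz -11.65
```

Emit:
jog_arm --targets '[{"x": -4.5,"y": -1.4,"z": 0,"rx": 0,"ry": 0,"rz": 0,"claw": 0}]'

```text
t: 0.2
ee_pos: [0.1896, 0.4779, 0.2476]
tcp_rot: [[-0.959, 0.285, -0.002], [0.285, 0.959, 0.001], [0.002, 0.001, -1.0]]
ft_force: [0.9, -0.1, 0.7]
opening: 0.073
grasp_force: 0.0
```

All fields are needed in each row.

Emit:
jog_arm --targets '[{"x": -4.6,"y": -1.4,"z": 0,"rx": 0,"ry": 0,"rz": -1,"claw": 0},{"x": -4.6,"y": -1.4,"z": 0,"rx": 0,"ry": 0,"rz": -1,"claw": 0},{"x": -4.6,"y": -1.4,"z": 0,"rx": 0,"ry": 0,"rz": -1,"claw": 0},{"x": -4.6,"y": -1.4,"z": 0,"rx": 0,"ry": 0,"rz": -1,"claw": 0},{"x": -4.6,"y": -1.3,"z": 0,"rx": 0,"ry": 0,"rz": -1,"claw": 0},{"x": -4.6,"y": -1.3,"z": 0,"rx": 0,"ry": 0,"rz": -1,"claw": 0},{"x": -4.6,"y": -1.2,"z": 0,"rx": 0,"ry": 0,"rz": -1,"claw": 0},{"x": -4.6,"y": -1,"z": 0,"rx": 0,"ry": 0,"rz": -1,"claw": 0},{"x": -4,"y": 0,"z": 1,"rx": 0,"ry": 0,"rz": -1,"claw": 0},{"x": -3,"y": 0,"z": 2,"rx": 0,"ry": 0,"rz": -1,"claw": 0}]'

```text
t: 1.2
ee_pos: [0.5978, 0.2778, 0.219]
tcp_rot: [[-0.992, 0.122, 0.003], [0.122, 0.992, 0.001], [-0.003, 0.002, -1.0]]
ft_force: [0.2, 0.4, -0.3]
opening: 0.0
grasp_force: 0.0
```

```bash
python3 - <<'E'
from h import *
go(.617,.2008,.12,174.7)
E
```

```text
now [0.5978 0.2778 0.219 ] yaw 172.97 -> shift cm [-2.82 -7.43  9.89] rz -1.73
```

Emit:
jog_arm --targets '[{"x": -1.4,"y": -3.7,"z": 1,"rx": 0,"ry": 0,"rz": -1.7,"claw": 0},{"x": -1.4,"y": -3.7,"z": 2,"rx": 0,"ry": 0,"rz": 0,"claw": 0},{"x": 0,"y": 0,"z": 3.5,"rx": 0,"ry": 0,"rz": 0,"claw": 0},{"x": 0,"y": 0,"z": 3.4,"rx": 0,"ry": 0,"rz": 0,"claw": 0},{"x": 0,"y": 0,"z": 0,"rx": 0,"ry": 0,"rz": 0,"claw": 0},{"x": 0,"y": 0,"z": 0,"rx": 0,"ry": 0,"rz": 0,"claw": 0}]'

```text
t: 1.8
ee_pos: [0.6136, 0.2021, 0.1189]
tcp_rot: [[-0.996, 0.091, -0.002], [0.091, 0.996, -0.001], [0.002, -0.001, -1.0]]
ft_force: [1.4, 0.3, 0.7]
opening: -0.0002
grasp_force: 0.0
```

```bash
python3 - <<'E'
from h import *
go(.617,.2008,.0785,174.7)
go(.4337+.121*.9957,.2178-.121*.0924,.0785,174.7)
cv2.imwrite("pics/s1.png",cv2.resize(vision.snapshot("side")[120:240,150:310],None,fx=5,fy=5))
E
```

```text
now [0.6136 0.2021 0.1189] yaw 174.76 -> shift cm [-0.36 -0.09  4.04] rz 0.06
now [0.6136 0.2021 0.1189] yaw 174.76 -> shift cm [ 5.95 -0.09  4.05] rz 0.06
```

View pics/s1.png

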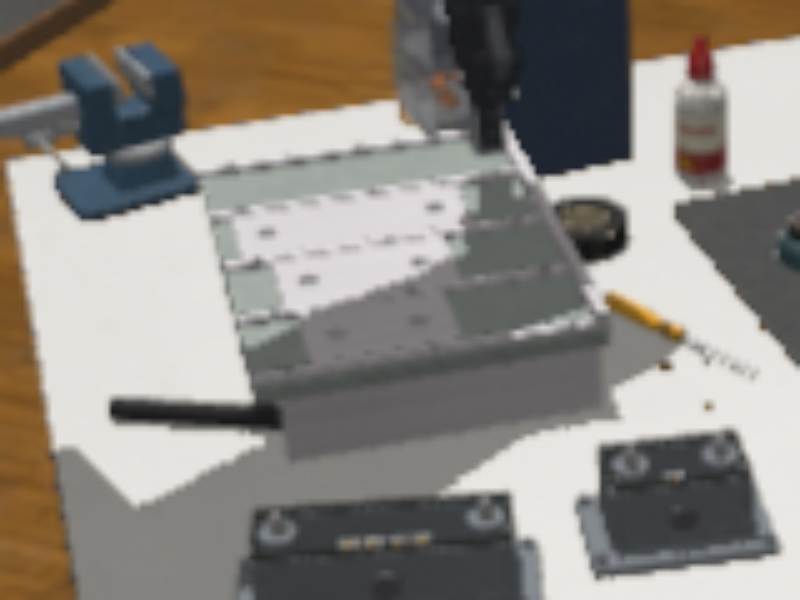

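The closed fingertips hang over the free end of the longest plate's lane, at about (490,140) in the crop. I'll lower them and push.

Emit:
jog_arm --targets '[{"x": -0.3,"y": -0.1,"z": 2,"rx": 0,"ry": 0,"rz": 0,"claw": 0},{"x": 0,"y": 0,"z": 1.4,"rx": 0,"ry": 0,"rz": 0,"claw": 0},{"x": 0,"y": 0,"z": 0.6,"rx": 0,"ry": 0,"rz": 0,"claw": 0},{"x": 0,"y": 0,"z": 0,"rx": 0,"ry": 0,"rz": 0,"claw": 0},{"x": 0.4,"y": 0,"z": 0,"rx": 0,"ry": 0,"rz": 0,"claw": 0},{"x": 0.4,"y": 0,"z": 0,"rx": 0,"ry": 0,"rz": 0,"claw": 0},{"x": 0.4,"y": 0,"z": 0,"rx": 0,"ry": 0,"rz": 0,"claw": 0},{"x": 0.4,"y": 0,"z": 0,"rx": 0,"ry": 0,"rz": 0,"claw": 0},{"x": 0,"y": 0,"z": 0,"rx": 0,"ry": 0,"rz": 0,"claw": 0}]'

```text
t: 2.75
ee_pos: [0.6011, 0.2027, 0.08]
tcp_rot: [[-0.996, 0.091, 0.001], [0.091, 0.996, 0.0], [-0.001, 0.0, -1.0]]
ft_force: [0.2, 0.2, 0.9]
opening: -0.0001
grasp_force: 0.3
```

```bash
python3 - <<'E'
from h import *
go(.4337+.121*.9957,.2178-.121*.0924,.0785,174.7)
E
```

```text
now [0.6011 0.2027 0.08  ] yaw 174.77 -> shift cm [ 4.71 -0.03  0.14] rz 0.07
```

```bash
python3 - <<'E'
from h import *
cv2.imwrite("pics/t1.png",cv2.resize(vision.snapshot("top")[180:275,120:245],None,fx=6,fy=6,interpolation=cv2.INTER_CUBIC))
E
```

```text
(no output)
```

View pics/t1.png

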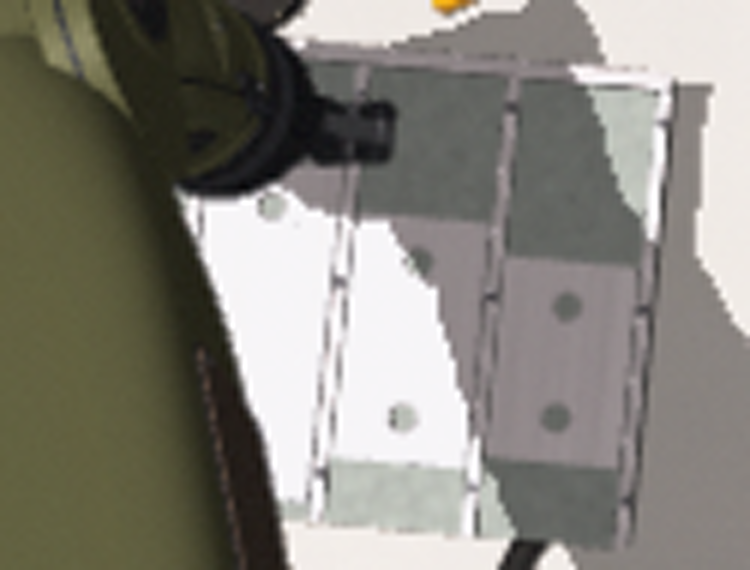

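The rear hole has moved from row 212.5 to row 214.3, about 5 mm, so the plate is sliding. I'll keep pushing.

Emit:
jog_arm --targets '[{"x": 0.3,"y": 0,"z": 0.1,"rx": 0,"ry": 0,"rz": 0,"claw": 0},{"x": 0.5,"y": 0,"z": 0,"rx": 0,"ry": 0,"rz": 0,"claw": 0},{"x": 0.5,"y": 0,"z": 0,"rx": 0,"ry": 0,"rz": 0,"claw": 0},{"x": 0.6,"y": 0,"z": 0,"rx": 0,"ry": 0,"rz": 0,"claw": 0},{"x": 0.6,"y": 0,"z": 0,"rx": 0,"ry": 0,"rz": 0,"claw": 0},{"x": 0.6,"y": 0,"z": 0,"rx": 0,"ry": 0,"rz": 0,"claw": 0},{"x": 0.6,"y": 0,"z": 0,"rx": 0,"ry": 0,"rz": 0,"claw": 0},{"x": 0.5,"y": 0,"z": 0,"rx": 0,"ry": 0,"rz": 0,"claw": 0},{"x": 0.4,"y": 0,"z": 0,"rx": 0,"ry": 0,"rz": 0,"claw": 0},{"x": 0,"y": 0,"z": 0,"rx": 0,"ry": 0,"rz": 0,"claw": 0}]'

```text
t: 3.8
ee_pos: [0.5564, 0.2071, 0.0795]
tcp_rot: [[-0.996, 0.091, 0.003], [0.091, 0.996, 0.001], [-0.003, 0.001, -1.0]]
ft_force: [1.3, -0.3, 6.4]
opening: 0.0002
grasp_force: 2.9
```

```bash
python3 - <<'E'
from h import *
f=np.array([.4275,.150]);
def P(d):return f+d*np.array([.9957,-.0924])
go(*P(.165),.12,174.7);go(*P(.165),.079,174.7);go(*P(.083),.079,174.7)
E
```

```text
now [0.5564 0.2071 0.0795] yaw 174.76 -> shift cm [-4.2  -6.87 -4.05] rz 0.06
now [0.5564 0.2071 0.0795] yaw 174.76 -> shift cm [-4.19 -6.88  0.05] rz 0.06
now [0.5564 0.2071 0.0795] yaw 174.76 -> shift cm [ 4.01 -6.87  0.03] rz 0.06
```

```bash
python3 - <<'E'
from h import *
go(.4138,.2236,.12,174.7);go(.4138,.2236,.056,174.7)
E
```

```text
now [0.5564 0.2071 0.0795] yaw 174.76 -> shift cm [14.34  0.35 -4.09] rz 0.06
now [0.5564 0.2071 0.0795] yaw 174.76 -> shift cm [14.35  0.34  2.31] rz 0.06
```

Emit:
jog_arm --targets '[{"x": -0.2,"y": 0,"z": -2,"rx": 0,"ry": 0,"rz": 0,"claw": 0},{"x": 0,"y": 0,"z": -3,"rx": 0,"ry": 0,"rz": 0,"claw": 0},{"x": 3.5,"y": 0.1,"z": 0,"rx": 0,"ry": 0,"rz": 0,"claw": 1},{"x": 4,"y": 0.1,"z": 0,"rx": 0,"ry": 0,"rz": 0,"claw": 1},{"x": 4,"y": 0.1,"z": 0,"rx": 0,"ry": 0,"rz": 0,"claw": 1},{"x": 3,"y": 0,"z": 0,"rx": 0,"ry": 0,"rz": 0,"claw": 1},{"x": 0,"y": 0,"z": 0,"rx": 0,"ry": 0,"rz": 0,"claw": 1},{"x": 0,"y": 0,"z": 0,"rx": 0,"ry": 0,"rz": 0,"claw": 1},{"x": 0,"y": 0,"z": 0,"rx": 0,"ry": 0,"rz": 0,"claw": 1}]'

```text
t: 4.7
ee_pos: [0.414, 0.2229, 0.1283]
tcp_rot: [[-0.996, 0.092, 0.0], [0.092, 0.996, 0.0], [-0.0, 0.0, -1.0]]
ft_force: [0.1, -0.7, 1.1]
opening: 0.0851
grasp_force: 0.0
```

```bash
python3 - <<'E'
from h import *
go(.4138,.2236,.056,174.7)
cv2.imwrite("pics/s2.png",cv2.resize(vision.snapshot("side")[120:240,150:310],None,fx=5,fy=5))
E
```

```text
now [0.414  0.2229 0.1283] yaw 174.74 -> shift cm [0.03 0.06 7.23] rz 0.04
```

View pics/s2.png

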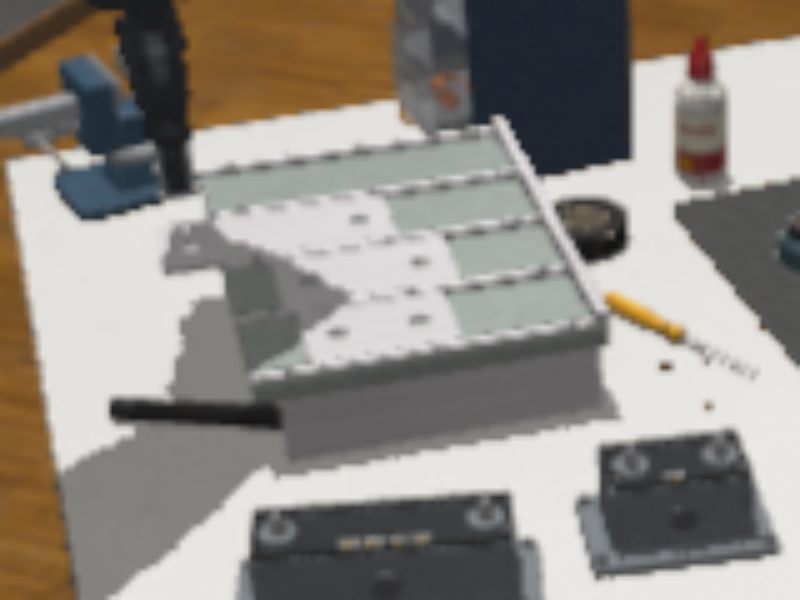

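The plate's front hangs out over the tray edge with its hole at (188,237), and the fingers are above it. I'll descend and grip.

Emit:
jog_arm --targets '[{"x": 0,"y": 0.1,"z": 3,"rx": 0,"ry": 0,"rz": 0,"claw": 1},{"x": 0,"y": 0,"z": 2.6,"rx": 0,"ry": 0,"rz": 0,"claw": 1},{"x": 0,"y": 0,"z": 1.6,"rx": 0,"ry": 0,"rz": 0,"claw": 1},{"x": 0,"y": 0,"z": 0,"rx": 0,"ry": 0,"rz": 0,"claw": 1},{"x": 0,"y": 0,"z": 0,"rx": 0,"ry": 0,"rz": 0,"claw": 0.3},{"x": 0,"y": 0,"z": 0,"rx": 0,"ry": 0,"rz": 0,"claw": 0},{"x": 0,"y": 0,"z": 0,"rx": 0,"ry": 0,"rz": 0,"claw": 0},{"x": 0,"y": 0,"z": 0,"rx": 0,"ry": 0,"rz": 0,"claw": 0}]'

```text
t: 5.55
ee_pos: [0.4148, 0.2248, 0.0576]
tcp_rot: [[-0.996, 0.091, 0.003], [0.091, 0.996, 0.002], [-0.003, 0.003, -1.0]]
ft_force: [-0.4, 2.0, 5.3]
opening: 0.0584
grasp_force: 63.2
```

Emit:
jog_arm --targets '[{"x": 0,"y": 0,"z": -1,"rx": 0,"ry": 0,"rz": 0,"claw": 0},{"x": 0,"y": 0,"z": -2,"rx": 0,"ry": 0,"rz": 0,"claw": 0},{"x": 0,"y": 0,"z": -3,"rx": 0,"ry": 0,"rz": 0,"claw": 0},{"x": 0,"y": 0,"z": -2,"rx": 0,"ry": 0,"rz": 0,"claw": 0},{"x": 0,"y": 0,"z": 0,"rx": 0,"ry": 0,"rz": 0,"claw": 0}]'

```text
t: 6.05
ee_pos: [0.415, 0.2241, 0.1392]
tcp_rot: [[-0.996, 0.092, 0.005], [0.092, 0.996, 0.001], [-0.005, 0.002, -1.0]]
ft_force: [0.2, -0.2, -1.2]
opening: 0.058
grasp_force: 64.9
```

```bash
python3 - <<'E'
from h import *
go(.398,-.079,.137,164.3)
E
```

```text
now [0.415  0.2241 0.1392] yaw 174.74 -> shift cm [ -1.08 -30.34   0.17] rz 10.44
```

Emit:
jog_arm --targets '[{"x": 0,"y": -2,"z": 0,"rx": 0,"ry": 0,"rz": 0,"claw": 0},{"x": 0,"y": -4,"z": 0,"rx": 0,"ry": 0,"rz": 0,"claw": 0},{"x": 0,"y": -4.5,"z": 0,"rx": 0,"ry": 0,"rz": 0,"claw": 0},{"x": -0.5,"y": -4.5,"z": 0,"rx": 0,"ry": 0,"rz": 0,"claw": 0},{"x": -0.5,"y": -4.5,"z": 0,"rx": 0,"ry": 0,"rz": 0,"claw": 0},{"x": 0,"y": -4.5,"z": 0,"rx": 0,"ry": 0,"rz": 0,"claw": 0},{"x": 0,"y": -4,"z": 0,"rx": 0,"ry": 0,"rz": 3,"claw": 0},{"x": 0,"y": -2.3,"z": 0,"rx": 0,"ry": 0,"rz": 4,"claw": 0},{"x": 0,"y": 0,"z": 0,"rx": 0,"ry": 0,"rz": 3.4,"claw": 0},{"x": 0,"y": 0,"z": 0,"rx": 0,"ry": 0,"rz": 0,"claw": 0}]'

```text
t: 7.05
ee_pos: [0.393, -0.0796, 0.1354]
tcp_rot: [[-0.962, 0.272, -0.003], [0.272, 0.962, -0.0], [0.003, -0.001, -1.0]]
ft_force: [-0.0, -0.4, -1.0]
opening: 0.058
grasp_force: 64.9
```

```bash
python3 - <<'E'
from h import *
go(.398,-.079,.09,164.3)
cv2.imwrite("pics/t_full.png",vision.snapshot("top"))
a=cv2.imread("pics/top0.png");b=cv2.imread("pics/t_full.png")
print(np.round(pix([[.4523,-.0944,.062]]),1))
x=cv2.resize(b[165:300,230:380],None,fx=4,fy=4,interpolation=cv2.INTER_CUBIC);cv2.imwrite("pics/t2.png",x)
E
```

```text
now [ 0.393  -0.0796  0.1354] yaw 164.23 -> shift cm [-0.48  0.2   4.54] rz -0.07
[[277.9 257.5]]
```

View pics/t2.png

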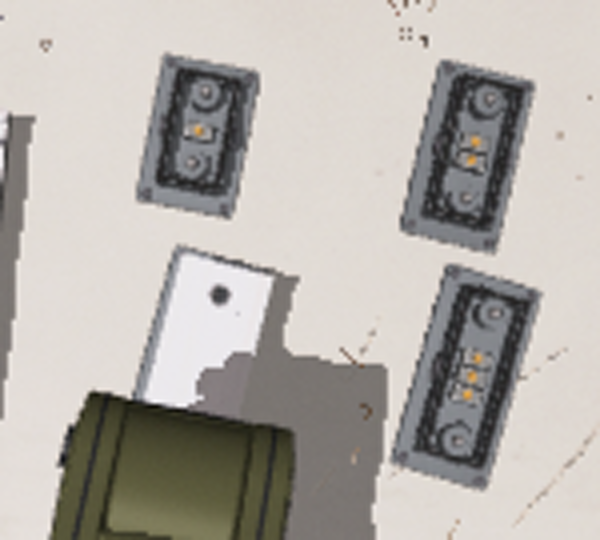

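The plate is held level over the longest box, with its far hole at crop (220,295), which is pixel (284.6,238.4). None of the other boxes has moved.

```bash
cat >> h.py <<'E'
def rel(X):
    s=env.read_state();return np.array(s["tcp_rot"]).T@(np.array(X)-s["ee_pos"])
E
python3 - <<'E'
from h import *
P=lambda x,y:(230+(x+.5)/4-.5,165+(y+.5)/4-.5)
for q in((220,295),(175,250),(275,272)):
    w=world([P(*q)],.1418)[0];print(np.round(w,4),np.round(rel(w)*1000,1))
c=np.array([.4523,-.0944]);a=np.radians(-15.7);print(c+.0541*np.array([np.cos(a),np.sin(a)]))
E
```

```text
[ 0.5006 -0.1112  0.1418] [-112.    -2.    -6.5]
[ 0.5292 -0.0829  0.1418] [-132.    32.9   -6.6]
[ 0.5149 -0.1461  0.1418] [-135.2  -31.8   -6.5]
[ 0.50438162 -0.10903948]
```

Emit:
jog_arm --targets '[{"x": -0.35,"y": 0.25,"z": 2,"rx": 0,"ry": 0,"rz": 0,"claw": 0},{"x": 0,"y": 0,"z": 2.5,"rx": 0,"ry": 0,"rz": 0,"claw": 0},{"x": 0,"y": 0,"z": 1.6,"rx": 0,"ry": 0,"rz": 0,"claw": 0},{"x": 0,"y": 0,"z": 0.8,"rx": 0,"ry": 0,"rz": 0,"claw": 0},{"x": 0,"y": 0,"z": 0.3,"rx": 0,"ry": 0,"rz": 0,"claw": 0},{"x": 0,"y": 0,"z": 0.3,"rx": 0,"ry": 0,"rz": 0,"claw": 0},{"x": 0,"y": 0,"z": 0.2,"rx": 0,"ry": 0,"rz": 0,"claw": 0},{"x": 0,"y": 0,"z": 0,"rx": 0,"ry": 0,"rz": 0,"claw": 0}]'

```text
t: 7.9
ee_pos: [0.3989, -0.0773, 0.0596]
tcp_rot: [[-0.963, 0.269, 0.001], [0.269, 0.963, -0.0], [-0.001, 0.0, -1.0]]
ft_force: [0.0, -0.3, -1.5]
opening: 0.0584
grasp_force: 64.9
```

Emit:
jog_arm --targets '[{"x": 0,"y": 0,"z": 0.2,"rx": 0,"ry": 0,"rz": 0,"claw": 0},{"x": 0,"y": 0,"z": 0.2,"rx": 0,"ry": 0,"rz": 0,"claw": 0},{"x": 0,"y": 0,"z": 0,"rx": 0,"ry": 0,"rz": 0,"claw": 0}]'

```text
t: 8.2
ee_pos: [0.3983, -0.0769, 0.0552]
tcp_rot: [[-0.963, 0.27, -0.0], [0.27, 0.963, 0.001], [0.0, 0.001, -1.0]]
ft_force: [-1.1, 1.5, -1.6]
opening: 0.0583
grasp_force: 64.9
```

Emit:
jog_arm --targets '[{"x": 0,"y": 0,"z": 0.2,"rx": 0,"ry": 0,"rz": 0,"claw": 0},{"x": 0,"y": 0,"z": 0.2,"rx": 0,"ry": 0,"rz": 0,"claw": 0},{"x": 0,"y": 0,"z": 0.1,"rx": 0,"ry": 0,"rz": 0,"claw": 0},{"x": 0,"y": 0,"z": 0,"rx": 0,"ry": 0,"rz": 0,"claw": 0}]'

```text
t: 8.6
ee_pos: [0.3982, -0.077, 0.05]
tcp_rot: [[-0.963, 0.27, -0.001], [0.27, 0.963, 0.001], [0.001, 0.0, -1.0]]
ft_force: [0.6, 4.1, -1.1]
opening: 0.0578
grasp_force: 64.9
```

Emit:
jog_arm --targets '[{"x": 0,"y": 0,"z": 0.15,"rx": 0,"ry": 0,"rz": 0,"claw": 0},{"x": 0,"y": 0,"z": 0.1,"rx": 0,"ry": 0,"rz": 0,"claw": 0},{"x": 0,"y": 0,"z": 0,"rx": 0,"ry": 0,"rz": 0,"claw": 0}]'

```text
t: 8.9
ee_pos: [0.3983, -0.0771, 0.0479]
tcp_rot: [[-0.963, 0.27, -0.0], [0.27, 0.963, 0.001], [0.0, 0.001, -1.0]]
ft_force: [-1.6, 3.9, 3.7]
opening: 0.0584
grasp_force: 65.3
```

Upward force starts at TCP z 0.048, the expected seat height. I'll press a little, release and lift.

Emit:
jog_arm --targets '[{"x": 0,"y": 0,"z": 0.05,"rx": 0,"ry": 0,"rz": 0,"claw": 0},{"x": 0,"y": 0,"z": 0,"rx": 0,"ry": 0,"rz": 0,"claw": 0.9},{"x": 0,"y": 0,"z": 0,"rx": 0,"ry": 0,"rz": 0,"claw": 0.9},{"x": 0,"y": 0,"z": 0,"rx": 0,"ry": 0,"rz": 0,"claw": 0.9},{"x": 0,"y": 0,"z": 0,"rx": 0,"ry": 0,"rz": 0,"claw": 0.9},{"x": 0,"y": 0,"z": -1,"rx": 0,"ry": 0,"rz": 0,"claw": 0.9},{"x": 0,"y": 0,"z": -3,"rx": 0,"ry": 0,"rz": 0,"claw": 0.9},{"x": 0,"y": 0,"z": -4,"rx": 0,"ry": 0,"rz": 0,"claw": 0.9},{"x": 0,"y": 0,"z": -3,"rx": 0,"ry": 0,"rz": 0,"claw": 0.9}]'

```text
t: 9.8
ee_pos: [0.3989, -0.0775, 0.1598]
tcp_rot: [[-0.963, 0.27, 0.002], [0.27, 0.963, -0.001], [-0.002, -0.0, -1.0]]
ft_force: [1.1, -0.5, -0.8]
opening: 0.077
grasp_force: 0.0
```

```bash
python3 - <<'E'
from h import *
f=np.array([.4275,.154])
P=lambda d:f+d*np.array([.9957,-.0924])
go(*P(.165),.16,174.7)
cv2.imwrite("pics/s3.png",cv2.resize(vision.snapshot("side")[180:310,180:360],None,fx=4,fy=4,interpolation=cv2.INTER_CUBIC))
E
```

```text
now [ 0.3989 -0.0775  0.1598] yaw 164.35 -> shift cm [-12.74  26.03  -0.  ] rz -10.35
```

View pics/s3.png

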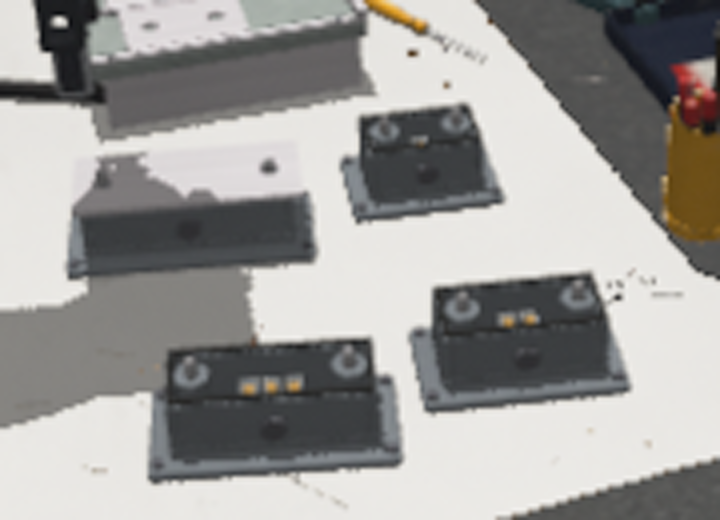

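The longest plate lies flat with both studs showing through its holes, at (103,175) and (268,167). The short plate is next.

Emit:
jog_arm --targets '[{"x": -2,"y": 4,"z": 0,"rx": 0,"ry": 0,"rz": 0,"claw": 0},{"x": -2,"y": 4.3,"z": 0,"rx": 0,"ry": 0,"rz": 0,"claw": 0},{"x": -2,"y": 4.3,"z": 0,"rx": 0,"ry": 0,"rz": 0,"claw": 0},{"x": -2,"y": 4.3,"z": 0,"rx": 0,"ry": 0,"rz": 0,"claw": 0},{"x": -2,"y": 4.3,"z": 0,"rx": 0,"ry": 0,"rz": 0,"claw": 0},{"x": -1.7,"y": 3.5,"z": 0,"rx": 0,"ry": 0,"rz": 0,"claw": 0},{"x": -1,"y": 1.3,"z": 0,"rx": 0,"ry": 0,"rz": -4,"claw": 0},{"x": 0,"y": 0,"z": 0,"rx": 0,"ry": 0,"rz": -6.3,"claw": 0},{"x": 0,"y": 0,"z": 3,"rx": 0,"ry": 0,"rz": 0,"claw": 0},{"x": 0,"y": 0,"z": 0,"rx": 0,"ry": 0,"rz": 0,"claw": 0}]'

```text
t: 10.85
ee_pos: [0.5884, 0.1384, 0.1244]
tcp_rot: [[-0.996, 0.093, -0.006], [0.093, 0.996, -0.002], [0.006, -0.002, -1.0]]
ft_force: [-1.8, -0.6, -0.8]
opening: -0.0
grasp_force: 0.0
```

```bash
python3 - <<'E'
from h import *
f=np.array([.4275,.154])
P=lambda d:f+d*np.array([.9957,-.0924])
go(*P(.165),.0795,174.7);go(*P(.083),.0795,174.7)
E
```

```text
now [0.5884 0.1384 0.1244] yaw 174.67 -> shift cm [-0.36  0.08  4.48] rz -0.03
now [0.5884 0.1384 0.1244] yaw 174.67 -> shift cm [7.84 0.08 4.53] rz -0.03
```

Emit:
jog_arm --targets '[{"x": -0.4,"y": 0.1,"z": 2.4,"rx": 0,"ry": 0,"rz": 0,"claw": 0},{"x": 0,"y": 0,"z": 1.4,"rx": 0,"ry": 0,"rz": 0,"claw": 0},{"x": 0,"y": 0,"z": 0.6,"rx": 0,"ry": 0,"rz": 0,"claw": 0},{"x": 0,"y": 0,"z": 0,"rx": 0,"ry": 0,"rz": 0,"claw": 0},{"x": 0.4,"y": 0,"z": 0,"rx": 0,"ry": 0,"rz": 0,"claw": 0},{"x": 0.5,"y": 0,"z": 0,"rx": 0,"ry": 0,"rz": 0,"claw": 0},{"x": 0.5,"y": 0,"z": 0,"rx": 0,"ry": 0,"rz": 0,"claw": 0},{"x": 0.5,"y": 0,"z": 0,"rx": 0,"ry": 0,"rz": 0,"claw": 0}]'

```text
t: 11.65
ee_pos: [0.5757, 0.1413, 0.0839]
tcp_rot: [[-0.996, 0.093, 0.001], [0.093, 0.996, 0.0], [-0.001, 0.0, -1.0]]
ft_force: [-0.4, 0.1, -0.6]
opening: 0.0004
grasp_force: 0.0
```

```bash
python3 - <<'E'
from h import *
f=np.array([.4275,.154])
P=lambda d:f+d*np.array([.9957,-.0924])
go(*P(.083),.0795,174.7)
E
```

```text
now [0.5757 0.1413 0.0839] yaw 174.65 -> shift cm [ 6.58 -0.11  0.44] rz -0.05
```

The tip is 4 mm too high here. I'll back off, lower it, then push.

Emit:
jog_arm --targets '[{"x": -1.2,"y": -0.1,"z": 0,"rx": 0,"ry": 0,"rz": 0,"claw": 0},{"x": 0,"y": 0,"z": 0,"rx": 0,"ry": 0,"rz": 0,"claw": 0},{"x": 0,"y": 0,"z": 0.4,"rx": 0,"ry": 0,"rz": 0,"claw": 0},{"x": 0,"y": 0,"z": 0,"rx": 0,"ry": 0,"rz": 0,"claw": 0}]'

```text
t: 12.05
ee_pos: [0.5877, 0.1389, 0.0786]
tcp_rot: [[-0.996, 0.093, -0.001], [0.093, 0.996, -0.0], [0.001, -0.0, -1.0]]
ft_force: [-0.4, 0.6, 0.0]
opening: 0.0001
grasp_force: 0.0
```

```bash
python3 - <<'E'
from h import *
f=np.array([.4275,.154])
P=lambda d:f+d*np.array([.9957,-.0924])
go(*P(.083),.0798,174.7)
E
```

```text
now [0.5877 0.1389 0.0786] yaw 174.64 -> shift cm [ 7.8   0.02 -0.11] rz -0.06
```

Emit:
jog_arm --targets '[{"x": 0.5,"y": 0,"z": -0.05,"rx": 0,"ry": 0,"rz": 0,"claw": 0},{"x": 0.8,"y": 0,"z": 0,"rx": 0,"ry": 0,"rz": 0,"claw": 0},{"x": 0.9,"y": 0,"z": 0,"rx": 0,"ry": 0,"rz": 0,"claw": 0},{"x": 1,"y": 0,"z": 0,"rx": 0,"ry": 0,"rz": 0,"claw": 0},{"x": 1,"y": 0,"z": 0,"rx": 0,"ry": 0,"rz": 0,"claw": 0},{"x": 1,"y": 0,"z": 0,"rx": 0,"ry": 0,"rz": 0,"claw": 0},{"x": 1,"y": 0,"z": 0,"rx": 0,"ry": 0,"rz": 0,"claw": 0},{"x": 0.8,"y": 0,"z": 0,"rx": 0,"ry": 0,"rz": 0,"claw": 0},{"x": 0.4,"y": 0,"z": 0,"rx": 0,"ry": 0,"rz": 0,"claw": 0},{"x": 0.2,"y": 0,"z": 0,"rx": 0,"ry": 0,"rz": 0,"claw": 0}]'

```text
t: 13.05
ee_pos: [0.5119, 0.1462, 0.0799]
tcp_rot: [[-0.996, 0.093, 0.0], [0.093, 0.996, 0.0], [-0.0, 0.0, -1.0]]
ft_force: [-0.0, -0.5, 0.0]
opening: 0.0
grasp_force: 0.3
```

```bash
python3 - <<'E'
from h import *
f=np.array([.4275,.154])
P=lambda d:f+d*np.array([.9957,-.0924])
go(*P(.083),.0795,174.7);go(*P(-.019),.13,174.7)
E
```

```text
now [0.5119 0.1462 0.0799] yaw 174.66 -> shift cm [ 0.18 -0.01  0.04] rz -0.04
now [0.5119 0.1462 0.0799] yaw 174.66 -> shift cm [ 1.038e+01 -1.000e-02 -5.010e+00] rz -0.04
```

Emit:
jog_arm --targets '[{"x": -0.3,"y": 0,"z": -2,"rx": 0,"ry": 0,"rz": 0,"claw": 0},{"x": 0,"y": 0,"z": -3,"rx": 0,"ry": 0,"rz": 0,"claw": 0},{"x": 3,"y": 0,"z": 0,"rx": 0,"ry": 0,"rz": 0,"claw": 1},{"x": 4,"y": 0,"z": 0,"rx": 0,"ry": 0,"rz": 0,"claw": 1},{"x": 3.6,"y": 0,"z": 0,"rx": 0,"ry": 0,"rz": 0,"claw": 1},{"x": 0,"y": 0,"z": 0,"rx": 0,"ry": 0,"rz": 0,"claw": 1},{"x": 0,"y": 0,"z": 0,"rx": 0,"ry": 0,"rz": 0,"claw": 1},{"x": 0,"y": 0,"z": 0,"rx": 0,"ry": 0,"rz": 0,"claw": 1}]'

```text
t: 13.85
ee_pos: [0.4113, 0.1562, 0.1302]
tcp_rot: [[-0.996, 0.093, 0.002], [0.093, 0.996, 0.001], [-0.002, 0.001, -1.0]]
ft_force: [0.1, -0.4, -0.0]
opening: 0.0848
grasp_force: 0.0
```

```bash
python3 - <<'E'
from h import *
f=np.array([.4275,.154])
P=lambda d:f+d*np.array([.9957,-.0924])
go(*P(-.019),.0576,174.7)
cv2.imwrite("pics/s4.png",cv2.resize(vision.snapshot("side")[130:230,160:300],None,fx=5,fy=5))
E
```

```text
now [0.4113 0.1562 0.1302] yaw 174.64 -> shift cm [ 0.29 -0.07  7.26] rz -0.06
```

View pics/s4.png

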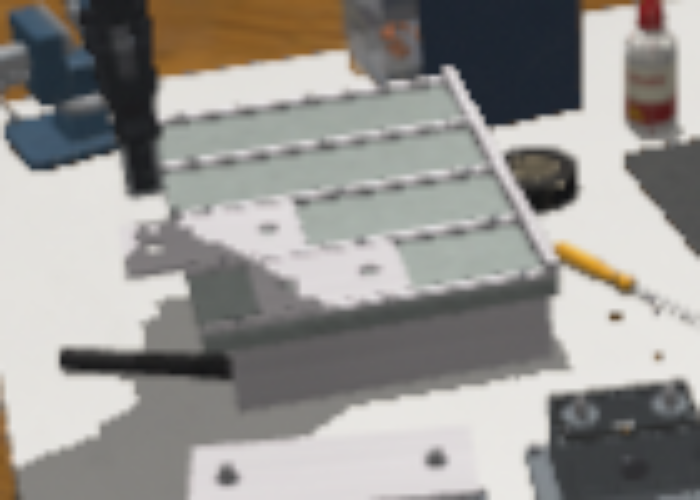

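The short plate overhangs the front edge, with its front hole at (150,237) and the fingers above it. I'll grip it.

Emit:
jog_arm --targets '[{"x": 0.2,"y": -0.1,"z": 3,"rx": 0,"ry": 0,"rz": 0,"claw": 1},{"x": 0,"y": 0,"z": 2.6,"rx": 0,"ry": 0,"rz": 0,"claw": 1},{"x": 0,"y": 0,"z": 1.6,"rx": 0,"ry": 0,"rz": 0,"claw": 1},{"x": 0,"y": 0,"z": 0,"rx": 0,"ry": 0,"rz": 0,"claw": 1},{"x": 0,"y": 0,"z": 0,"rx": 0,"ry": 0,"rz": 0,"claw": 0.3},{"x": 0,"y": 0,"z": 0,"rx": 0,"ry": 0,"rz": 0,"claw": 0},{"x": 0,"y": 0,"z": 0,"rx": 0,"ry": 0,"rz": 0,"claw": 0},{"x": 0,"y": 0,"z": 0,"rx": 0,"ry": 0,"rz": 0,"claw": 0}]'

```text
t: 14.7
ee_pos: [0.4092, 0.1567, 0.0594]
tcp_rot: [[-0.996, 0.093, 0.003], [0.093, 0.996, 0.004], [-0.002, 0.004, -1.0]]
ft_force: [-1.6, 4.7, 4.9]
opening: 0.0581
grasp_force: 63.0
```

Emit:
jog_arm --targets '[{"x": 0,"y": 0,"z": -1,"rx": 0,"ry": 0,"rz": 0,"claw": 0},{"x": 0,"y": 0,"z": -2,"rx": 0,"ry": 0,"rz": 0,"claw": 0},{"x": 0,"y": 0,"z": -3,"rx": 0,"ry": 0,"rz": 0,"claw": 0},{"x": 0,"y": 0,"z": -2,"rx": 0,"ry": 0,"rz": 0,"claw": 0},{"x": 0,"y": 0,"z": -1,"rx": 0,"ry": 0,"rz": 0,"claw": 0},{"x": 0,"y": 0,"z": 0,"rx": 0,"ry": 0,"rz": 0,"claw": 0}]'

```text
t: 15.3
ee_pos: [0.4088, 0.155, 0.1492]
tcp_rot: [[-0.996, 0.093, 0.003], [0.093, 0.996, 0.0], [-0.003, 0.001, -1.0]]
ft_force: [-0.8, 0.4, -0.5]
opening: 0.058
grasp_force: 64.8
```

```bash
python3 - <<'E'
from h import *
c=np.array([.602,-.2884]);a=np.radians(-14.4)
d=.037  # front edge -> plate centre relative to grip: set below
go(*(c-.038*np.array([np.cos(a),np.sin(a)])),.145,165.6)
E
```

```text
now [0.4088 0.155  0.1492] yaw 174.64 -> shift cm [-19.62 -41.75   0.45] rz 9.04
```

Emit:
jog_arm --targets '[{"x": -1,"y": -2.5,"z": 0,"rx": 0,"ry": 0,"rz": 0,"claw": 0},{"x": -2,"y": -4.3,"z": 0,"rx": 0,"ry": 0,"rz": 0,"claw": 0},{"x": -2,"y": -4.3,"z": 0,"rx": 0,"ry": 0,"rz": 0,"claw": 0},{"x": -2,"y": -4.3,"z": 0,"rx": 0,"ry": 0,"rz": 0,"claw": 0},{"x": -2,"y": -4.3,"z": 0,"rx": 0,"ry": 0,"rz": 0,"claw": 0},{"x": -2,"y": -4.3,"z": 0,"rx": 0,"ry": 0,"rz": 0,"claw": 0},{"x": -2,"y": -4.3,"z": 0,"rx": 0,"ry": 0,"rz": 0,"claw": 0},{"x": -2,"y": -4.3,"z": 0,"rx": 0,"ry": 0,"rz": 0,"claw": 0},{"x": -2,"y": -4.3,"z": 0,"rx": 0,"ry": 0,"rz": 0,"claw": 0},{"x": -2,"y": -3.6,"z": 0,"rx": 0,"ry": 0,"rz": 0,"claw": 0}]'

```text
t: 16.3
ee_pos: [0.5583, -0.2684, 0.1459]
tcp_rot: [[-0.996, 0.095, -0.003], [0.095, 0.996, 0.0], [0.003, 0.0, -1.0]]
ft_force: [0.9, 0.4, -1.3]
opening: 0.058
grasp_force: 64.8
```

Emit:
jog_arm --targets '[{"x": -0.6,"y": -1.2,"z": 0,"rx": 0,"ry": 0,"rz": 4,"claw": 0},{"x": 0,"y": 0,"z": 0,"rx": 0,"ry": 0,"rz": 5,"claw": 0},{"x": 0,"y": 0,"z": 0,"rx": 0,"ry": 0,"rz": 0,"claw": 0},{"x": 0,"y": 0,"z": 0,"rx": 0,"ry": 0,"rz": 0,"claw": 0}]'

```text
t: 16.7
ee_pos: [0.563, -0.2781, 0.1463]
tcp_rot: [[-0.969, 0.246, -0.003], [0.246, 0.969, 0.001], [0.003, 0.0, -1.0]]
ft_force: [-0.9, -0.2, 0.8]
opening: 0.0579
grasp_force: 64.8
```

```bash
python3 - <<'E'
from h import *
c=np.array([.602,-.2884]);a=np.radians(-14.4)
go(*(c-.0365*np.array([np.cos(a),np.sin(a)])),.145,165.6)
b=vision.snapshot("top");cv2.imwrite("pics/t3full.png",b)
cv2.imwrite("pics/t3.png",cv2.resize(b[165:300,230:380],None,fx=4,fy=4,interpolation=cv2.INTER_CUBIC))
E
```

```text
now [ 0.563  -0.2781  0.1463] yaw 165.75 -> shift cm [-0.38 -0.03  0.13] rz 0.15
```

View pics/t3.png

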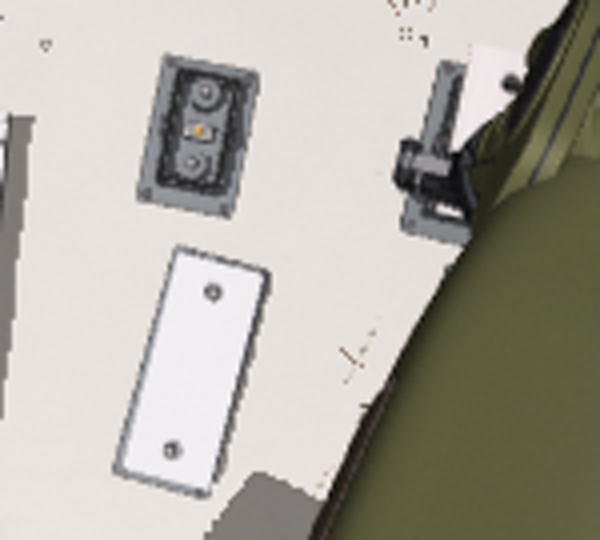

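The short box is where it was. The plate's far hole shows at (511,83), partly beside the arm.

```bash
python3 - <<'E'
from h import *
P=lambda x,y:(230+(x+.5)/4-.5,165+(y+.5)/4-.5)
for q in((511,83),(470,45)):
    w=world([P(*q)],.1509)[0];print(np.round(w,4),np.round(rel(w)*1000,1))
c=np.array([.602,-.2884]);a=np.radians(-14.4);s=c+.035*np.array([np.cos(a),np.sin(a)])
print(s,np.round(rel([*s,.15])*1000,1))
E
```

```text
[ 0.6337 -0.2967  0.1509] [-72.9  -0.9  -4.3]
[ 0.6582 -0.271   0.1509] [-90.3  30.   -4.3]
[ 0.63590041 -0.29710415] [-75.2  -0.7  -3.4]
```

Emit:
jog_arm --targets '[{"x": -0.3,"y": 0,"z": 2,"rx": 0,"ry": 0,"rz": 0,"claw": 0},{"x": 0,"y": 0,"z": 3,"rx": 0,"ry": 0,"rz": 0,"claw": 0},{"x": 0,"y": 0,"z": 2,"rx": 0,"ry": 0,"rz": 0,"claw": 0},{"x": 0,"y": 0,"z": 0.8,"rx": 0,"ry": 0,"rz": 0,"claw": 0},{"x": 0,"y": 0,"z": 0.4,"rx": 0,"ry": 0,"rz": 0,"claw": 0},{"x": 0,"y": 0,"z": 0.3,"rx": 0,"ry": 0,"rz": 0,"claw": 0},{"x": 0,"y": 0,"z": 0.2,"rx": 0,"ry": 0,"rz": 0,"claw": 0},{"x": 0,"y": 0,"z": 0,"rx": 0,"ry": 0,"rz": 0,"claw": 0}]'

```text
t: 17.55
ee_pos: [0.5673, -0.2795, 0.0615]
tcp_rot: [[-0.969, 0.248, 0.001], [0.248, 0.969, -0.001], [-0.001, -0.0, -1.0]]
ft_force: [0.2, -1.0, -0.3]
opening: 0.0581
grasp_force: 64.8
```

Emit:
jog_arm --targets '[{"x": 0,"y": 0,"z": 0.2,"rx": 0,"ry": 0,"rz": 0,"claw": 0},{"x": 0,"y": 0,"z": 0.2,"rx": 0,"ry": 0,"rz": 0,"claw": 0},{"x": 0,"y": 0,"z": 0,"rx": 0,"ry": 0,"rz": 0,"claw": 0}]'

```text
t: 17.85
ee_pos: [0.5667, -0.2791, 0.0567]
tcp_rot: [[-0.969, 0.248, -0.0], [0.248, 0.969, 0.0], [0.0, 0.0, -1.0]]
ft_force: [0.8, 0.9, -0.0]
opening: 0.0579
grasp_force: 64.8
```

Emit:
jog_arm --targets '[{"x": 0,"y": 0,"z": 0.2,"rx": 0,"ry": 0,"rz": 0,"claw": 0},{"x": 0,"y": 0,"z": 0.2,"rx": 0,"ry": 0,"rz": 0,"claw": 0},{"x": 0,"y": 0,"z": 0.2,"rx": 0,"ry": 0,"rz": 0,"claw": 0},{"x": 0,"y": 0,"z": 0,"rx": 0,"ry": 0,"rz": 0,"claw": 0}]'

```text
t: 18.25
ee_pos: [0.5666, -0.2791, 0.0503]
tcp_rot: [[-0.969, 0.248, -0.001], [0.248, 0.969, 0.0], [0.001, 0.0, -1.0]]
ft_force: [-1.5, -0.1, -1.5]
opening: 0.0579
grasp_force: 64.8
```

Emit:
jog_arm --targets '[{"x": 0,"y": 0,"z": 0.1,"rx": 0,"ry": 0,"rz": 0,"claw": 0},{"x": 0,"y": 0,"z": 0.1,"rx": 0,"ry": 0,"rz": 0,"claw": 0},{"x": 0,"y": 0,"z": 0,"rx": 0,"ry": 0,"rz": 0,"claw": 0}]'

```text
t: 18.55
ee_pos: [0.5667, -0.2791, 0.05]
tcp_rot: [[-0.969, 0.248, 0.0], [0.248, 0.969, 0.0], [-0.0, 0.0, -1.0]]
ft_force: [-2.5, 3.7, 7.2]
opening: 0.0582
grasp_force: 65.4
```

Seated: the force is up at z 0.050. I'll release and then go to the shortest plate.

Emit:
jog_arm --targets '[{"x": 0,"y": 0,"z": 0,"rx": 0,"ry": 0,"rz": 0,"claw": 0.9},{"x": 0,"y": 0,"z": 0,"rx": 0,"ry": 0,"rz": 0,"claw": 0.9},{"x": 0,"y": 0,"z": 0,"rx": 0,"ry": 0,"rz": 0,"claw": 0.9},{"x": 0,"y": 0,"z": 0,"rx": 0,"ry": 0,"rz": 0,"claw": 0.9},{"x": 0,"y": 0,"z": -1,"rx": 0,"ry": 0,"rz": 0,"claw": 0.9},{"x": 0,"y": 0,"z": -3,"rx": 0,"ry": 0,"rz": 0,"claw": 0.9},{"x": 0,"y": 0,"z": -4,"rx": 0,"ry": 0,"rz": 0,"claw": 0.9},{"x": 0,"y": 0,"z": -3,"rx": 0,"ry": 0,"rz": 0,"claw": 0.9}]'

```text
t: 19.35
ee_pos: [0.5674, -0.2795, 0.1616]
tcp_rot: [[-0.969, 0.248, 0.002], [0.248, 0.969, -0.001], [-0.002, -0.0, -1.0]]
ft_force: [1.0, 0.0, -0.2]
opening: 0.0773
grasp_force: 0.0
```

```bash
cat >> h.py <<'E'
f3=np.array([.4212,.0863])
P3=lambda d:f3+d*np.array([.9957,-.0924])
E
python3 - <<'E'
from h import *
go(*P3(.150),.16,174.7)
E
```

```text
now [ 0.5674 -0.2795  0.1616] yaw 165.65 -> shift cm [ 8.41 34.18  0.13] rz -9.05
```

Emit:
jog_arm --targets '[{"x": 0.7,"y": 3,"z": 0,"rx": 0,"ry": 0,"rz": 0,"claw": 0},{"x": 1.1,"y": 4.5,"z": 0,"rx": 0,"ry": 0,"rz": 0,"claw": 0},{"x": 1.1,"y": 4.5,"z": 0,"rx": 0,"ry": 0,"rz": 0,"claw": 0},{"x": 1.1,"y": 4.5,"z": 0,"rx": 0,"ry": 0,"rz": 0,"claw": 0},{"x": 1.1,"y": 4.5,"z": 0,"rx": 0,"ry": 0,"rz": 0,"claw": 0},{"x": 1.1,"y": 4.5,"z": 0,"rx": 0,"ry": 0,"rz": 0,"claw": 0},{"x": 1.1,"y": 4.5,"z": 0,"rx": 0,"ry": 0,"rz": 0,"claw": 0},{"x": 1.1,"y": 4.2,"z": 0,"rx": 0,"ry": 0,"rz": -3,"claw": 0},{"x": 0,"y": 0,"z": 1,"rx": 0,"ry": 0,"rz": -6,"claw": 0},{"x": 0,"y": 0,"z": 2.4,"rx": 0,"ry": 0,"rz": 0,"claw": 0}]'

```text
t: 20.35
ee_pos: [0.5725, 0.0751, 0.1274]
tcp_rot: [[-0.996, 0.088, 0.006], [0.088, 0.996, 0.001], [-0.006, 0.001, -1.0]]
ft_force: [0.1, 0.3, 0.1]
opening: -0.0
grasp_force: 0.0
```

Emit:
jog_arm --targets '[{"x": 0,"y": 0,"z": 0,"rx": 0,"ry": 0,"rz": 0,"claw": 0},{"x": 0,"y": 0,"z": 0,"rx": 0,"ry": 0,"rz": 0,"claw": 0}]'

```text
t: 20.55
ee_pos: [0.5699, 0.0728, 0.1251]
tcp_rot: [[-0.996, 0.093, -0.001], [0.093, 0.996, -0.0], [0.001, -0.0, -1.0]]
ft_force: [-1.1, -1.0, -0.6]
opening: -0.0003
grasp_force: 0.0
```

```bash
python3 - <<'E'
from h import *
go(*P3(.150),.0798,174.7);go(*P3(.067),.0798,174.7)
E
```

```text
now [0.5699 0.0728 0.1251] yaw 174.64 -> shift cm [-0.08 -0.03  4.53] rz -0.06
now [0.5699 0.0728 0.1251] yaw 174.64 -> shift cm [ 8.22 -0.04  4.54] rz -0.06
```

Emit:
jog_arm --targets '[{"x": -0.1,"y": 0,"z": 2.4,"rx": 0,"ry": 0,"rz": 0,"claw": 0},{"x": 0,"y": 0,"z": 1.5,"rx": 0,"ry": 0,"rz": 0,"claw": 0},{"x": 0,"y": 0,"z": 0.6,"rx": 0,"ry": 0,"rz": 0,"claw": 0},{"x": 0,"y": 0,"z": 0,"rx": 0,"ry": 0,"rz": 0,"claw": 0},{"x": 0,"y": 0,"z": 0,"rx": 0,"ry": 0,"rz": 0,"claw": 0}]'

```text
t: 21.05
ee_pos: [0.5721, 0.0727, 0.081]
tcp_rot: [[-0.996, 0.094, 0.002], [0.094, 0.996, 0.0], [-0.002, 0.0, -1.0]]
ft_force: [0.5, -0.2, 0.1]
opening: 0.0001
grasp_force: 0.0
```

```bash
python3 - <<'E'
from h import *
go(*P3(.067),.0798,174.7)
E
```

```text
now [0.5721 0.0727 0.081 ] yaw 174.62 -> shift cm [ 8.45 -0.05  0.1 ] rz -0.08
```

Emit:
jog_arm --targets '[{"x": 0.5,"y": 0,"z": 0.15,"rx": 0,"ry": 0,"rz": 0,"claw": 0},{"x": 0.9,"y": 0,"z": 0,"rx": 0,"ry": 0,"rz": 0,"claw": 0},{"x": 1,"y": 0,"z": 0,"rx": 0,"ry": 0,"rz": 0,"claw": 0},{"x": 1.1,"y": 0,"z": 0,"rx": 0,"ry": 0,"rz": 0,"claw": 0},{"x": 1.1,"y": 0,"z": 0,"rx": 0,"ry": 0,"rz": 0,"claw": 0},{"x": 1.1,"y": 0,"z": 0,"rx": 0,"ry": 0,"rz": 0,"claw": 0},{"x": 1,"y": 0,"z": 0,"rx": 0,"ry": 0,"rz": 0,"claw": 0},{"x": 0.8,"y": 0,"z": 0,"rx": 0,"ry": 0,"rz": 0,"claw": 0},{"x": 0.5,"y": 0,"z": 0,"rx": 0,"ry": 0,"rz": 0,"claw": 0},{"x": 0.3,"y": 0,"z": 0,"rx": 0,"ry": 0,"rz": 0,"claw": 0}]'

```text
t: 22.05
ee_pos: [0.4887, 0.0806, 0.0787]
tcp_rot: [[-0.996, 0.093, 0.001], [0.093, 0.996, 0.0], [-0.001, 0.0, -1.0]]
ft_force: [3.5, 0.3, 3.4]
opening: -0.0001
grasp_force: 2.0
```

```bash
python3 - <<'E'
from h import *
go(*P3(.067),.0798,174.7);go(*P3(-.018),.13,174.7)
E
```

```text
now [0.4887 0.0806 0.0787] yaw 174.65 -> shift cm [ 0.07 -0.06 -0.11] rz -0.05
now [0.4887 0.0806 0.0787] yaw 174.65 -> shift cm [ 8.57 -0.06 -5.14] rz -0.05
```

Emit:
jog_arm --targets '[{"x": -0.3,"y": 0,"z": -2,"rx": 0,"ry": 0,"rz": 0,"claw": 0},{"x": 0,"y": 0,"z": -3.1,"rx": 0,"ry": 0,"rz": 0,"claw": 0},{"x": 3,"y": 0,"z": 0,"rx": 0,"ry": 0,"rz": 0,"claw": 1},{"x": 3.5,"y": 0,"z": 0,"rx": 0,"ry": 0,"rz": 0,"claw": 1},{"x": 2.3,"y": -0.1,"z": 0,"rx": 0,"ry": 0,"rz": 0,"claw": 1},{"x": 0,"y": 0,"z": 0,"rx": 0,"ry": 0,"rz": 0,"claw": 1},{"x": 0,"y": 0,"z": 0,"rx": 0,"ry": 0,"rz": 0,"claw": 1},{"x": 0,"y": 0,"z": 0,"rx": 0,"ry": 0,"rz": 0,"claw": 1}]'

```text
t: 22.85
ee_pos: [0.4047, 0.0876, 0.1292]
tcp_rot: [[-0.996, 0.093, 0.0], [0.093, 0.996, 0.0], [-0.0, 0.0, -1.0]]
ft_force: [0.4, 0.1, 1.3]
opening: 0.0849
grasp_force: 0.0
```

```bash
python3 - <<'E'
from h import *
go(*P3(-.018),.0576,174.7)
cv2.imwrite("pics/s5.png",cv2.resize(vision.snapshot("side")[140:320,160:360],None,fx=3.3,fy=3.3,interpolation=cv2.INTER_CUBIC))
E
```

```text
now [0.4047 0.0876 0.1292] yaw 174.64 -> shift cm [0.15 0.02 7.16] rz -0.06
```

View pics/s5.png

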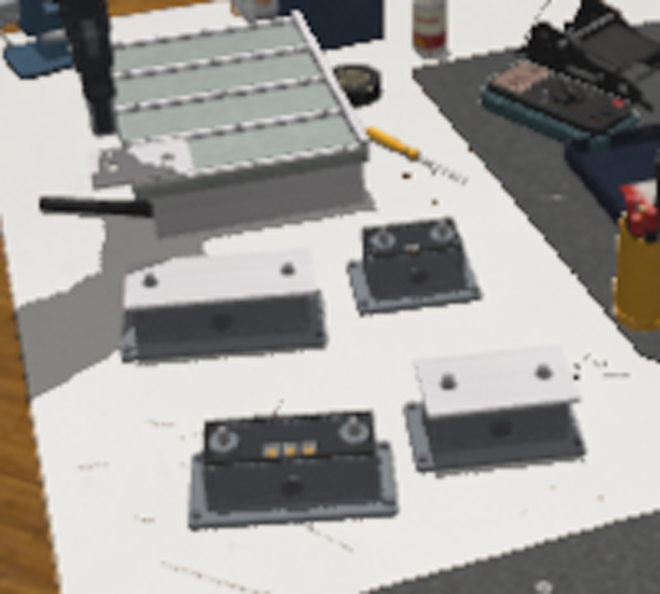

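The longest and short plates sit flat on their boxes. The shortest plate overhangs the tray edge at (110,165), ready to grip.

Emit:
jog_arm --targets '[{"x": 0.1,"y": 0,"z": 3,"rx": 0,"ry": 0,"rz": 0,"claw": 1},{"x": 0,"y": 0,"z": 2.6,"rx": 0,"ry": 0,"rz": 0,"claw": 1},{"x": 0,"y": 0,"z": 1.6,"rx": 0,"ry": 0,"rz": 0,"claw": 1},{"x": 0,"y": 0,"z": 0,"rx": 0,"ry": 0,"rz": 0,"claw": 1},{"x": 0,"y": 0,"z": 0,"rx": 0,"ry": 0,"rz": 0,"claw": 0.3},{"x": 0,"y": 0,"z": 0,"rx": 0,"ry": 0,"rz": 0,"claw": 0},{"x": 0,"y": 0,"z": 0,"rx": 0,"ry": 0,"rz": 0,"claw": 0},{"x": 0,"y": 0,"z": 0,"rx": 0,"ry": 0,"rz": 0,"claw": 0}]'

```text
t: 23.7
ee_pos: [0.4042, 0.0889, 0.0587]
tcp_rot: [[-0.996, 0.093, 0.003], [0.093, 0.996, 0.003], [-0.002, 0.004, -1.0]]
ft_force: [-0.9, 5.2, 4.8]
opening: 0.0581
grasp_force: 63.0
```

Emit:
jog_arm --targets '[{"x": 0,"y": 0,"z": -1,"rx": 0,"ry": 0,"rz": 0,"claw": 0},{"x": 0,"y": 0,"z": -2,"rx": 0,"ry": 0,"rz": 0,"claw": 0},{"x": 0,"y": 0,"z": -3,"rx": 0,"ry": 0,"rz": 0,"claw": 0},{"x": 0,"y": 0,"z": -2,"rx": 0,"ry": 0,"rz": 0,"claw": 0},{"x": 0,"y": 0,"z": -1,"rx": 0,"ry": 0,"rz": 0,"claw": 0},{"x": 0,"y": 0,"z": 0,"rx": 0,"ry": 0,"rz": 0,"claw": 0}]'

```text
t: 24.3
ee_pos: [0.4041, 0.0875, 0.1488]
tcp_rot: [[-0.996, 0.093, 0.004], [0.093, 0.996, -0.0], [-0.004, 0.0, -1.0]]
ft_force: [1.1, 0.5, -1.4]
opening: 0.0582
grasp_force: 64.7
```

```bash
python3 - <<'E'
from h import *
c=np.array([.6168,-.0992]);a=np.radians(-12.5)
go(*(c-.029*np.array([np.cos(a),np.sin(a)])),.145,167.5)
E
```

```text
now [0.4041 0.0875 0.1488] yaw 174.64 -> shift cm [-20.04 -16.24   0.44] rz 7.14
```

Emit:
jog_arm --targets '[{"x": -2,"y": -1.8,"z": 0,"rx": 0,"ry": 0,"rz": 0,"claw": 0},{"x": -3.5,"y": -2.9,"z": 0,"rx": 0,"ry": 0,"rz": 0,"claw": 0},{"x": -3.5,"y": -2.9,"z": 0,"rx": 0,"ry": 0,"rz": 0,"claw": 0},{"x": -3.5,"y": -2.9,"z": 0,"rx": 0,"ry": 0,"rz": 0,"claw": 0},{"x": -3.5,"y": -2.9,"z": 0,"rx": 0,"ry": 0,"rz": 0,"claw": 0},{"x": -2.8,"y": -2,"z": 0,"rx": 0,"ry": 0,"rz": 0,"claw": 0},{"x": -1.2,"y": -0.8,"z": 0,"rx": 0,"ry": 0,"rz": 2,"claw": 0},{"x": 0,"y": 0,"z": 0,"rx": 0,"ry": 0,"rz": 4.1,"claw": 0},{"x": 0,"y": 0,"z": 0,"rx": 0,"ry": 0,"rz": 0,"claw": 0},{"x": 0,"y": 0,"z": 0,"rx": 0,"ry": 0,"rz": 0,"claw": 0}]'

```text
t: 25.3
ee_pos: [0.5858, -0.0923, 0.146]
tcp_rot: [[-0.98, 0.197, -0.003], [0.197, 0.98, 0.0], [0.003, -0.0, -1.0]]
ft_force: [0.7, 0.1, -0.5]
opening: 0.0578
grasp_force: 64.7
```

```bash
python3 - <<'E'
from h import *
c=np.array([.6168,-.0992]);a=np.radians(-11.5)
go(*(c-.029*np.array([np.cos(a),np.sin(a)])),.145,168.5)
b=vision.snapshot("top")
cv2.imwrite("pics/t4.png",cv2.resize(b[165:300,230:380],None,fx=4,fy=4,interpolation=cv2.INTER_CUBIC))
E
```

```text
now [ 0.5858 -0.0923  0.146 ] yaw 168.63 -> shift cm [-0.27 -0.06  0.1 ] rz 0.13
```

View pics/t4.png

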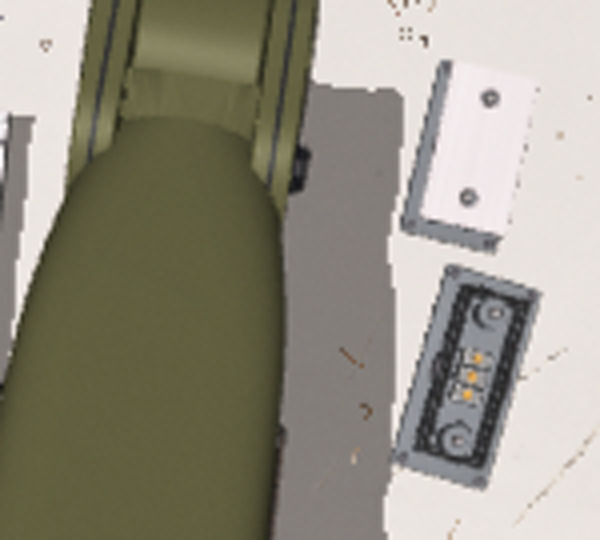

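The arm hides the shortest box from above, so I'll check with the side camera that it hasn't been knocked.

```bash
python3 - <<'E'
from h import *
a=cv2.imread("pics/side0.png");b=vision.snapshot("side");cv2.imwrite("pics/s6full.png",b)
for n,(u,v,w,h) in dict(box=(264,222,40,12),shortbox=(280,270,58,10),longbox=(215,268,66,30)).items():
    r=cv2.matchTemplate(b[v-12:v+h+12,u-12:u+w+12],a[v:v+h,u:u+w],cv2.TM_CCOEFF_NORMED);_,m,_,l=cv2.minMaxLoc(r);print(n,round(m,3),l[0]-12,l[1]-12)
E
```

```text
box 0.88 0 0
shortbox 0.918 0 0
longbox 0.935 0 0
```

Nothing has moved. Lowering.

Emit:
jog_arm --targets '[{"x": -0.3,"y": 0,"z": 2,"rx": 0,"ry": 0,"rz": 0,"claw": 0},{"x": 0,"y": 0,"z": 3,"rx": 0,"ry": 0,"rz": 0,"claw": 0},{"x": 0,"y": 0,"z": 2,"rx": 0,"ry": 0,"rz": 0,"claw": 0},{"x": 0,"y": 0,"z": 0.8,"rx": 0,"ry": 0,"rz": 0,"claw": 0},{"x": 0,"y": 0,"z": 0.4,"rx": 0,"ry": 0,"rz": 0,"claw": 0},{"x": 0,"y": 0,"z": 0.3,"rx": 0,"ry": 0,"rz": 0,"claw": 0},{"x": 0,"y": 0,"z": 0.2,"rx": 0,"ry": 0,"rz": 0,"claw": 0},{"x": 0,"y": 0,"z": 0,"rx": 0,"ry": 0,"rz": 0,"claw": 0}]'

```text
t: 26.2
ee_pos: [0.5904, -0.093, 0.061]
tcp_rot: [[-0.98, 0.198, 0.001], [0.198, 0.98, -0.0], [-0.001, 0.0, -1.0]]
ft_force: [0.1, 0.4, -1.7]
opening: 0.058
grasp_force: 64.6
```

Emit:
jog_arm --targets '[{"x": 0,"y": 0,"z": 0.2,"rx": 0,"ry": 0,"rz": 0,"claw": 0},{"x": 0,"y": 0,"z": 0.2,"rx": 0,"ry": 0,"rz": 0,"claw": 0},{"x": 0,"y": 0,"z": 0,"rx": 0,"ry": 0,"rz": 0,"claw": 0}]'

```text
t: 26.5
ee_pos: [0.5904, -0.0926, 0.0564]
tcp_rot: [[-0.98, 0.198, 0.001], [0.198, 0.98, 0.001], [-0.001, 0.001, -1.0]]
ft_force: [1.0, 0.6, -0.7]
opening: 0.0581
grasp_force: 64.7
```

Emit:
jog_arm --targets '[{"x": 0,"y": 0,"z": 0.2,"rx": 0,"ry": 0,"rz": 0,"claw": 0},{"x": 0,"y": 0,"z": 0.2,"rx": 0,"ry": 0,"rz": 0,"claw": 0},{"x": 0,"y": 0,"z": 0.2,"rx": 0,"ry": 0,"rz": 0,"claw": 0},{"x": 0,"y": 0,"z": 0.1,"rx": 0,"ry": 0,"rz": 0,"claw": 0},{"x": 0,"y": 0,"z": 0,"rx": 0,"ry": 0,"rz": 0,"claw": 0}]'

```text
t: 27.0
ee_pos: [0.5902, -0.0926, 0.0494]
tcp_rot: [[-0.98, 0.198, 0.001], [0.198, 0.98, 0.001], [-0.001, 0.001, -1.0]]
ft_force: [2.5, 4.6, 1.5]
opening: 0.0581
grasp_force: 64.8
```

Emit:
jog_arm --targets '[{"x": 0,"y": 0,"z": 0.1,"rx": 0,"ry": 0,"rz": 0,"claw": 0},{"x": 0,"y": 0,"z": 0.05,"rx": 0,"ry": 0,"rz": 0,"claw": 0},{"x": 0,"y": 0,"z": 0,"rx": 0,"ry": 0,"rz": 0,"claw": 0}]'

```text
t: 27.3
ee_pos: [0.5903, -0.0926, 0.0493]
tcp_rot: [[-0.98, 0.198, 0.002], [0.198, 0.98, 0.001], [-0.001, 0.001, -1.0]]
ft_force: [-0.5, 4.4, 9.9]
opening: 0.0581
grasp_force: 65.4
```

Seated. I'll release, lift and move away.

Emit:
jog_arm --targets '[{"x": 0,"y": 0,"z": 0,"rx": 0,"ry": 0,"rz": 0,"claw": 0.9},{"x": 0,"y": 0,"z": 0,"rx": 0,"ry": 0,"rz": 0,"claw": 0.9},{"x": 0,"y": 0,"z": 0,"rx": 0,"ry": 0,"rz": 0,"claw": 0.9},{"x": 0,"y": 0,"z": 0,"rx": 0,"ry": 0,"rz": 0,"claw": 0.9},{"x": 0,"y": 0,"z": -1,"rx": 0,"ry": 0,"rz": 0,"claw": 0.9},{"x": 0,"y": 0,"z": -3,"rx": 0,"ry": 0,"rz": 0,"claw": 0.9},{"x": 0,"y": 0,"z": -4,"rx": 0,"ry": 0,"rz": 0,"claw": 0.9},{"x": 0,"y": 0,"z": -4,"rx": 0,"ry": 0,"rz": 0,"claw": 0.9},{"x": 2,"y": 3,"z": -2,"rx": 0,"ry": 0,"rz": 0,"claw": 0.9},{"x": 2,"y": 4,"z": -2,"rx": 0,"ry": 0,"rz": 0,"claw": 0.9}]'

```text
t: 28.3
ee_pos: [0.565, -0.0172, 0.2103]
tcp_rot: [[-0.979, 0.202, 0.003], [0.202, 0.979, -0.001], [-0.003, -0.0, -1.0]]
ft_force: [0.5, 0.7, 0.3]
opening: 0.0767
grasp_force: 0.0
```

Emit:
jog_arm --targets '[{"x": 2.5,"y": 4,"z": 0,"rx": 0,"ry": 0,"rz": 0,"claw": 0.9},{"x": 2.5,"y": 4,"z": 0,"rx": 0,"ry": 0,"rz": 0,"claw": 0.9},{"x": 2.5,"y": 4,"z": 0,"rx": 0,"ry": 0,"rz": 0,"claw": 0.9},{"x": 2.5,"y": 4,"z": 0,"rx": 0,"ry": 0,"rz": 0,"claw": 0.9},{"x": 2,"y": 2,"z": 0,"rx": 0,"ry": 0,"rz": 0,"claw": 0.9},{"x": 0,"y": 0,"z": 0,"rx": 0,"ry": 0,"rz": 0,"claw": 0.9},{"x": 0,"y": 0,"z": 0,"rx": 0,"ry": 0,"rz": 0,"claw": 0.9}]'

```text
t: 29.0
ee_pos: [0.4825, 0.1841, 0.2084]
tcp_rot: [[-0.98, 0.197, 0.001], [0.197, 0.98, -0.0], [-0.001, -0.0, -1.0]]
ft_force: [0.0, -0.5, 0.4]
opening: 0.0768
grasp_force: 0.0
```

```bash
python3 - <<'E'
from h import *
a=vision.snapshot("top")[150:305,150:380];b=vision.snapshot("side")[140:320,160:360]
a=cv2.resize(a,(400,270),interpolation=cv2.INTER_CUBIC);b=cv2.resize(b,(400,325),interpolation=cv2.INTER_CUBIC)
cv2.imwrite("pics/fin.png",cv2.resize(np.vstack([a,b]),(400,595)))
E
```

```text
(no output)
```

View pics/fin.png

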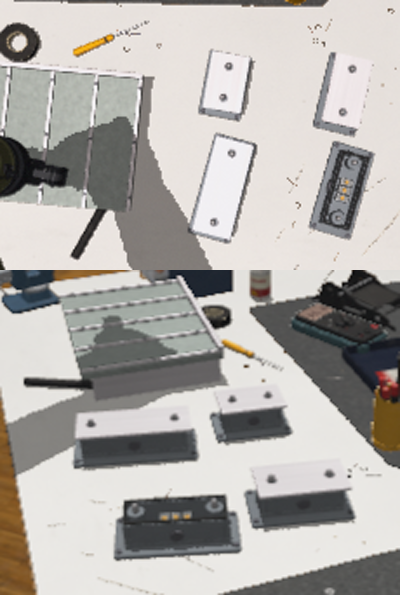

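All three plates lie flat with studs showing, the tray is empty and the pen, tape and screwdriver are untouched.

```bash
python3 -c "
from station import env
print(env.sign_off())"
```

```text
the job is handed in; nothing more can be done
None
```

The shortest, short and longest covers are seated flat on their boxes (the long cover was absent, so its box stays open), the boxes stand upright, the pen, tape and screwdriver look untouched in the final views, and the job was handed in at about 29 s.

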